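# Load the sample rack with the sprung slide

## Task

Load the rack that holds the sample tubes: with the fingertips, push the sprung slide behind it all the way in so that the rack is driven home into the reader, then let the slide go so that it comes back and latches on its stop pin at mid travel. Touch neither rack with the robot, leave the slide of the empty rack out as it is, and do not disturb anything else on the bench.

Things in the scene. Friction and masses are not known exactly. Their poses are not given: they have to be found in the camera images.
- loader: fixed two-lane rack loader, base 280 x 250 x 12 mm, low cream reader housing (62 mm high) at its far end, its stop face at x = +56 mm. Origin on the bench midway between the lanes; x along the lanes = pushing direction, y left, z up. Lanes at y = +50 (left) and -50 mm (right), walls 56 mm apart, tops at z = 32 mm. Stop-pin boxes (26 x 18, 52 mm high) at x = -72, y = +-101 mm.
- slide_left (a joint): left sprung slide, travel in m along loader +x: 0 = out (start), 0.065 = fully in, rigid stop. Spring back-force 2.5 N at 0, 5 N mid, 6.5 N fully in, a few N more as its tooth rides over the stop pin (0.013 to 0.040). Past 0.042 the pin snaps in behind the tooth: let go, it returns to about 0.040 and stays latched; let go earlier, it returns to 0. Further pushes from 0.040 work too.
- slide_right (a joint): the same for the right lane's slide.
- push_left (a point): on the flat front face (looking to loader -x) of the left slide's grey upright push plate (32 mm wide, 10 mm thick, from 14 to 74 mm above the bench): mid width, 55 mm above the bench. Moves with the slide; at joint 0 it is at x = -120, y = +50 mm in the loader frame. Push it along loader +x. The rear face that drives the rack is 30 mm behind it.
- push_right (a point): the same point on the right slide's push plate; at joint 0 at x = -120 mm, y = -50 mm in the loader's frame.
- tube_rack: loose white rack 80 mm (along the lane) x 52 x 26 mm high with three capped tubes fixed in a row (tops 74 mm above its underside), standing in either lane between slide and reader. Origin: centre of its underside. Against the reader its origin is at x = +16 mm in the loader frame; the slide, fully in, drives it to +15 mm.
- empty_rack: loose white rack of the same size without tubes (26 mm high, three dark holes on top), standing in the other lane. Origin: centre of its underside.
- vial: amber glass vial, 20 mm across, 42 mm high, loose, standing on the base plate between the lanes. Bystander. Origin: centre of its underside.
- reagent: white bottle, 60 mm across, 115 mm high, loose, to the left of the loader. Bystander. Origin: centre of its underside.
- tip_box: box of pipette tips, 118 x 80 x 55 mm, loose, to the right of the loader. Bystander. Origin: centre of its underside.
- cap_jar: small jar, 48 mm across, 60 mm high, loose, left of the loader's near end. Bystander. Origin: centre of its underside.
- weigh_dish: white dish, 76 mm across, 22 mm high, loose, right of the loader's near end. Bystander. Origin: centre of its underside.

How it is judged (in metres and radians):
On the way:
1. the slide behind the rack with tubes is pushed all the way in (((y of tube_rack in the frame of loader above 0 m and value of joint slide_left above 0.059 m) or (y of tube_rack in the frame of loader below 0 m and value of joint slide_right above 0.059 m))), for 0.05 s.
At the end, for the whole second after the job is handed in: The slide behind the tube rack rests latched at mid travel (37 to 42.5 mm); the tube rack stands upright, at rest, within 8 mm of the reader; the other slide is out (under 4 mm), the empty rack within 10 mm and all bystanders within 15 mm of their starts (((y of tube_rack in the frame of loader above 0 m and (value of joint slide_left between 0.037 and 0.0425 m and velocity of joint slide_left between -0.01 and 0.01 m/s and value of joint slide_right below 0.004 m)) or (y of tube_rack in the frame of loader below 0 m and (value of joint slide_right between 0.037 and 0.0425 m and velocity of joint slide_right between -0.01 and 0.01 m/s and value of joint slide_left below 0.004 m))) and x of tube_rack in the frame of loader above 0.008 m and z of tube_rack in the frame of loader below 0.018 m and angle between tube_rack's own z axis and vertical below 0.08 rad and linear speed of tube_rack below 0.01 m/s and distance of empty_rack from where it was at the start of the episode below 0.01 m and not (distance of any of vial, reagent, tip_box, cap_jar, weigh_dish from where it was at the start of the episode above 0.015 m)); the robot touches nothing.
It fails at once if the robot touches a rack (over 1 N) (contact force between any of the arm, the fingers and tube_rack above 1 N or contact force between any of the arm, the fingers and empty_rack above 1 N).
It fails at once if a rack is lifted more than 10 mm off the lane (z of any of tube_rack, empty_rack in the frame of loader above 0.022 m).
It fails at once if the slide of the empty rack is pushed in more than 8 mm ((y of tube_rack in the frame of loader above 0 m and value of joint slide_right above 0.008 m) or (y of tube_rack in the frame of loader below 0 m and value of joint slide_left above 0.008 m)).
It fails at once if a bystander is moved more than 15 mm (distance of any of vial, reagent, tip_box, cap_jar, weigh_dish from where it was at the start of the episode above 0.015 m).
It also fails if it takes over 40 s, if anything falls off the work surface, if the arm or the gripper's body presses on something with over 40 N, if the wrist force passes 120 N, or if a joint passes its speed limit or range.

## Robot

A 6-joint arm with a two-finger parallel gripper is mounted at the origin on the work surface. World frame = base frame: x ahead of the robot, y to its left, z up, the work surface at z = 0. Lengths are in mm, angles in rad, forces in N, time in s.
With the tool pointing down it reaches from about 275 to 750 mm from the base axis. Payload 10.2 kg.
Tool frame: the origin (TCP) lies midway between the tips of the shut fingers; the grasp point (between the pads) lies 19 mm behind it; z points along the fingers, y is the line along which they close (so a half turn about z gives the same grasp; the last joint's range is limited). The gripper opens to 85 mm and grips with 20 to 120 N. Pads are 22 mm wide; open, the fingers measure 114 mm over their backs; the gripper's body (76 mm by 85 mm) begins 54 mm behind the grasp point. The pads swing forward as they close: fully open they stand 13 mm farther back than shut.
Start: joints at [-0.223, 0.313, 1.498, -0, 1.331, -0.223], TCP at [525.006, -0.013, 231.294] pointing down, gripper open.
Joint ranges: [-2.94, 2.94], [-0.97, 2.17], [0.19, 2.56], [-1.23, 4.37], [0.02, 3.11], [-2.88, 2.88]. Speed limits (rad/s): [2.39, 2.39, 3.01, 3.14, 3.14, 3.14].

## Interface

Orientations are given as a unit quaternion [w, x, y, z].
In Python, from rig import sense, capture, finish_job, find_in, place_of gives the robot as it stands. The module is installed in compiled form; this text tells all that it offers.
- The arm moves only by the shell command python3 -m jog 'ROWS' [FORCE]. ROWS is JSON, a list of rows, each an object of numbers: "tx", "ty", "tz": the shift along the tool's x, y, z in mm; "ax", "ay", "az": the turn, a rotation vector about the tool's x, y, z in rad; "jaw": the closure, from -1 (fully open) to 1 (shut), so that 0 is half open. In form: [{"tx": .., "ty": .., "tz": .., "ax": .., "ay": .., "az": .., "jaw": ..}, ...]. A call has 1 to 5 rows; each row shifts and turns the commanded pose from where the row before left it, along the tool's axes as they then stand; what a row does not reach is not made up. A row lasts 1/8 s, in which the tool goes at most 62.5 mm and 10.7 degrees, less where a joint would pass 70% of its speed; a pose out of reach is approached as far as the arm can. A call with a gripper value outside its range is refused whole. The fingers move at their own pace and stop on an object; FORCE is the grip in N (left out, the last holds). Time passes only in rows, so rows that do not move let the fingers close. It gives the time, the measured TCP pose, the force, the opening and the grip force at its end, in the units of the state.
- sense(): the state, without advancing time (a new reading comes with each control period).
- capture(name): name is "scene" or "side" or "wrist"; returns a dict with "color" (400x640x3 uint8, red, green, blue), "depth" (400x640 float32, mm along the optical axis (not along the pixel's ray), 0 where there is no reading), "fx", "fy", "cx", "cy" (pixels), "camera_from_world" (4x4, takes a point from world to camera coordinates); the wrist camera has in their place "mount" (4x4, takes a point from camera to tool coordinates, whose origin is the TCP and whose axes are the flange's). Camera axes: x right, y up, looking along -z (the intrinsics and any distortion apply to the point x, -y, -z); pixel columns grow to the right and rows downward; lengths in mm; the calibration is good to about 2 mm. A picture is of the moment at which its call begins: read the wrist's pose just before it.
- finish_job(): hands the job in; it is judged then, once.
Trained networks look in the newest picture that a camera, given by its name, has taken for a name from the list of things; names that differ only in an ending like _2 or _b are one class to them, and where a whole thing is asked for, a point or a joint stands for the part that bears it (a point fixed in the world has none). Each returns a list of dicts, best first, with "conf" (0 to 1); they miss things now and then, are a little off and sometimes report something else, mostly with a low value. They report only what shows in the picture. A call takes as long as a camera call.
- find_in(query, camera): "centre" ([column, row] in pixels, amid what is visible of it).
- place_of(query, camera): "centre" ([column, row] in pixels: a listed point, or the origin of a listed thing).
The state is a dict: "time_s": time; "joints": joint angles; "dq": joint speeds; "tau": joint torques, N m; "eef_pos": TCP position; "ee_rot": TCP orientation; "force": force on the tool from outside, world axes, zero at the start; "wrist_torque": the same for the moment, N m; "grip_width": opening from 0.0 (shut) to 1.0 (fully open); "grip_force": force on a finger pad.
Only numpy, scipy, OpenCV 4.12 (cv2) and the standard library are available. Lean on these libraries where they do the work, as an engineer would, in place of code of your own. Each camera call takes 0.05 s, during which the arm holds its last target. There are 200 camera calls.

## Working session

There is one attempt and no reset: what is moved stays moved. The work goes in short steps, Python scripts to look and compute and a shell command to move; the robot and the scene stay as the last step left them, time stands still between calls to the robot, and variables do not carry over. Pictures are saved under pics/ and viewed, at most 10 in all, crops included, and the job is handed in when it is done.

```bash
mkdir -p pics
cat > h.py <<'E'
import numpy as np,cv2
from rig import *
def ray(c,px,depth=None,z=None,win=2):
    u,v=px; T=np.linalg.inv(c["camera_from_world"])
    d=np.array([(u-c["cx"])/c["fx"],-(v-c["cy"])/c["fy"],-1.0])
    o=T[:3,3]; w=T[:3,:3]@d
    if z is not None: return o+w*(z-o[2])/w[2]
    if depth is None:
        p=c["depth"][int(v)-win:int(v)+win+1,int(u)-win:int(u)+win+1]; depth=np.median(p[p>0])
    return o+w*depth
E
python3 - <<'E'
from h import *
for cam in("scene","side"):
    c=capture(cam); cv2.imwrite(f"pics/{cam}0.png",c["color"][:,:,::-1]); print(cam,{k:c[k] for k in c if k not in("color","depth","camera_from_world")}); print(np.linalg.inv(c["camera_from_world"]).round(2).tolist())
    np.savez(f"{cam}.npz",**c)
    for q,z in(("loader",0),("push_left",55),("push_right",55),("tube_rack",12),("empty_rack",12),("vial",12),("reagent",0),("cap_jar",0),("weigh_dish",0),("tip_box",0)):
        for r in place_of(q,cam)[:2]: print(q,round(r["conf"],2),np.round(r["centre"],1),ray(c,r["centre"],z=z).round(1))
E
```

```text
scene {'fx': 391.52157589415395, 'fy': 391.52157589415395, 'cx': 316.8101575171495, 'cy': 201.10364686134585}
[[0.7, -0.47, 0.53, 1051.01], [0.71, 0.49, -0.51, -382.23], [-0.02, 0.73, 0.68, 635.8], [0.0, 0.0, 0.0, 1.0]]
loader 0.85 [234.2 261.9] [ 563. -156.    0.]
push_left 0.9 [201.2 214.9] [ 451.7 -150.3   55. ]
push_left 0.65 [239.7 191.5] [449.4 -48.   55. ]
push_right 0.63 [172.4 248.9] [ 492.7 -241.4   55. ]
push_right 0.28 [234.1 264.3] [ 609.7 -179.1   55. ]
tube_rack 0.84 [228.2 233.5] [ 499.1 -123.4   12. ]
empty_rack 0.8 [207.2 273.6] [ 558.  -214.9   12. ]
empty_rack 0.62 [240.8 193.2] [411.8 -25.1  12. ]
vial 0.54 [229.1 261.6] [ 564.2 -167.1   12. ]
cap_jar 0.71 [239.3 190.5] [388.6 -14.8   0. ]
weigh_dish 0.57 [126.3 306.1] [ 503.9 -360.4    0. ]
tip_box 0.77 [170.3 357.1] [ 652.1 -351.7    0. ]
side {'fx': 384.84175007034975, 'fy': 384.84175007034975, 'cx': 317.22368469393143, 'cy': 202.17463317556715}
[[0.92, 0.29, -0.27, 361.07], [-0.39, 0.67, -0.63, -427.26], [0.0, 0.68, 0.73, 626.38], [0.0, 0.0, 0.0, 1.0]]
loader 0.82 [365.  308.1] [ 569.9 -158.2    0. ]
push_left 0.82 [292.8 314.9] [ 440. -147.   55.]
push_left 0.45 [363.4 310.5] [ 547.2 -184.5   55. ]
push_right 0.93 [335.6 363.7] [ 470.3 -243.3   55. ]
tube_rack 0.64 [326.5 301.3] [ 509.7 -125.1   12. ]
empty_rack 0.72 [376.7 333.4] [ 562.2 -211.5   12. ]
vial 0.54 [362.4 310. ] [ 560.1 -164.8   12. ]
vial 0.41 [335.7 360.4] [ 480.9 -224.9   12. ]
reagent 0.77 [293.9 235.2] [512.3  44.7   0. ]
cap_jar 0.92 [245.2 280.9] [389.9 -21.    0. ]
cap_jar 0.65 [292.8 235.7] [509.7  44.4   0. ]
tip_box 0.92 [470. 398.] [ 646.  -351.7    0. ]
```

```bash
python3 -c "
from rig import sense
print(sense())"
```

```text
{'time_s': 1.1, 'joints': array([-2.23419646e-01,  3.12907990e-01,  1.49770004e+00,  1.92659110e-05,
        1.33097593e+00, -2.23381637e-01]), 'dq': array([-0.00068148, -0.00154188,  0.00113156, -0.00034135, -0.00025109,
        0.00011125]), 'tau': array([ 5.58880720e-05, -4.12177420e+01, -2.59903979e+01, -1.55361358e-04,
        4.41263492e-04, -1.42506866e-05]), 'eef_pos': array([ 5.25013121e+02, -2.05615025e-02,  2.31290068e+02]), 'ee_rot': array([-1.30872833e-06,  7.07121837e-01,  7.07091725e-01,  1.02339432e-05]), 'force': array([ 0.30727508, -0.19036181,  0.65539167]), 'wrist_torque': array([-0.0217428 ,  0.00262351, -0.04331051]), 'grip_force': 0.0, 'grip_width': 1.0005054120878276}
```

View pics/scene0.png

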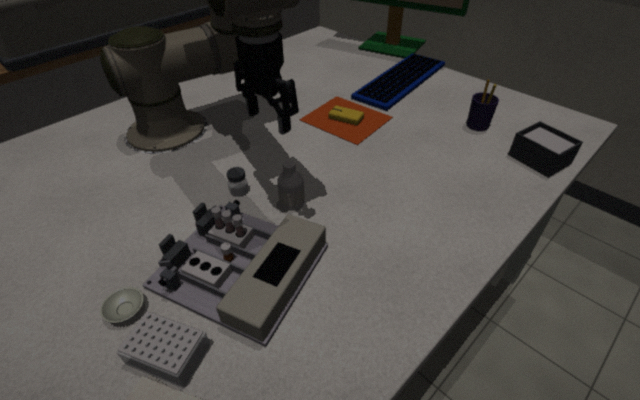

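View pics/side0.png

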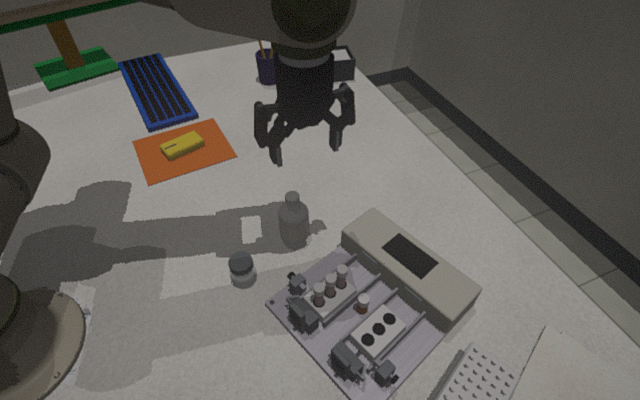

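The tubes stand in the left lane (scene image: tubes around (228,222), empty rack around (205,267)). The lanes are yawed about 0.3 rad. I'll move back and right, then refine with the wrist camera.

```bash
python3 -m jog '[{"tx":-45,"ty":-35,"jaw":1},{"tx":-45,"ty":-35,"jaw":1},{"tx":-45,"ty":-35,"jaw":1},{"tx":-35,"ty":-30,"az":-0.15,"jaw":1},{"az":-0.15,"jaw":1}]' 40
python3 - <<'E'
from h import *
from scipy.spatial.transform import Rotation as R
s=sense(); c=capture("wrist"); print(s["eef_pos"],s["ee_rot"],s["grip_width"],c["mount"].round(3).tolist(),s["joints"])
T=np.eye(4); T[:3,:3]=R.from_quat(np.roll(s["ee_rot"],-1)).as_matrix(); T[:3,3]=s["eef_pos"]
c["camera_from_world"]=np.linalg.inv(T@c["mount"])
cv2.imwrite("pics/w1.png",c["color"][:,:,::-1]); np.savez("w1.npz",**c)
for cam,cc in(("wrist",c),("scene",capture("scene")),("side",capture("side"))):
  for q,z in(("loader",0),("push_left",55),("push_right",55),("tube_rack",12),("empty_rack",12),("vial",12)):
    for r in place_of(q,cam)[:2]: print(cam,q,round(r["conf"],2),np.round(r["centre"],1),ray(cc,r["centre"],z=z).round(1))
E
```

```text
[ 5.25013121e+02 -2.05615025e-02  2.31290068e+02] [-1.30872833e-06  7.07121837e-01  7.07091725e-01  1.02339432e-05] 1.0005054120878276 [[-0.0, 0.966, 0.26, 65.071], [1.0, 0.0, -0.0, 0.312], [-0.0, 0.26, -0.966, -142.946], [0.0, 0.0, 0.0, 1.0]] [-2.23419646e-01  3.12907990e-01  1.49770004e+00  1.92659110e-05
  1.33097593e+00 -2.23381637e-01]
wrist loader 0.88 [355.2 287.5] [ 570.4 -153.7    0. ]
wrist push_left 0.63 [245.2 307.8] [ 439.5 -147.3   55. ]
wrist tube_rack 0.95 [311.7 270.8] [ 514.1 -123.4   12. ]
wrist empty_rack 0.93 [346.  336.1] [ 558.8 -218.6   12. ]
wrist vial 0.83 [350.1 296.9] [ 562.8 -160.1   12. ]
scene loader 0.58 [233.1 264. ] [ 565.8 -160.8    0. ]
scene push_left 0.89 [199.2 213.2] [ 444.1 -150.5   55. ]
scene push_right 0.62 [168.  248.8] [ 486.3 -247.4   55. ]
scene tube_rack 0.79 [227.  236.3] [ 504. -130.   12.]
scene empty_rack 0.93 [207.4 272.5] [ 556.  -213.2   12. ]
scene vial 0.73 [230.2 259.5] [ 561.3 -162.3   12. ]
side loader 0.64 [364.4 309.2] [ 567.9 -159.7   -0. ]
side loader 0.28 [360.2 310.1] [ 560.3 -158.3    0. ]
side push_left 0.66 [294.4 315.3] [ 442.1 -148.6   55. ]
side push_left 0.62 [331.6 301.7] [ 506.6 -150.2   55. ]
side push_right 0.87 [336.5 361.4] [ 472.9 -240.8   55. ]
side tube_rack 0.81 [331.  299.9] [ 518.1 -125.7   12. ]
side empty_rack 0.58 [375.3 334.8] [ 558.9 -212.7   12. ]
side vial 0.47 [361.9 311. ] [ 558.4 -166.1   12. ]schema error: expected keys tx, ty, tz, ax, ay, az, jaw
```

View pics/w1.png

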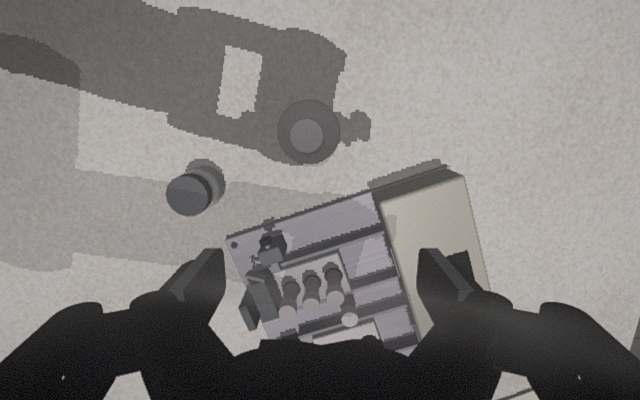

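The wrist image shows the loader from above. Its left base edge runs from about (228,238) to (370,190), so yaw is about 0.3. The move was refused because every key is required, so I'll repeat it in full.

```bash
python3 -m jog '[{"tx":-45,"ty":-35,"tz":0,"ax":0,"ay":0,"az":0,"jaw":1},{"tx":-45,"ty":-35,"tz":0,"ax":0,"ay":0,"az":0,"jaw":1},{"tx":-45,"ty":-35,"tz":0,"ax":0,"ay":0,"az":0,"jaw":1},{"tx":-35,"ty":-30,"tz":0,"ax":0,"ay":0,"az":-0.15,"jaw":1},{"tx":0,"ty":0,"tz":0,"ax":0,"ay":0,"az":-0.15,"jaw":1}]' 40
cat >> h.py <<'E'
from scipy.spatial.transform import Rotation as R
def wrist():
    s=sense(); c=capture("wrist")
    T=np.eye(4); T[:3,:3]=R.from_quat(np.roll(s["ee_rot"],-1)).as_matrix(); T[:3,3]=s["eef_pos"]
    c["camera_from_world"]=np.linalg.inv(T@c["mount"]); return s,c
E
python3 - <<'E'
from h import *
# base-plate yaw: minAreaRect-type fit from first wrist cloud using height band of loader
c=dict(np.load("w1.npz")); d=c["depth"]; v,u=np.nonzero(d>0); T=np.linalg.inv(c["camera_from_world"])
z=d[v,u]; P=np.c_[(u-c["cx"])/c["fx"]*z,-(v-c["cy"])/c["fy"]*z,-z]@T[:3,:3].T+T[:3,3]
m=(P[:,2]>58)&(P[:,2]<66)&(P[:,0]>560)&(P[:,1]<-30); Q=P[m][:,:2]
print("housing",m.sum(),cv2.minAreaRect(Q.astype(np.float32)))
for y in np.arange(-160,-50,15):
  k=m&(abs(P[:,1]-y)<3)
  if k.sum()>5: print(y,np.percentile(P[k,0],[2,98]).round(1))
s,c=wrist(); print(s["eef_pos"],s["grip_width"])
cv2.imwrite("pics/w2.png",c["color"][:,:,::-1]); np.savez("w2.npz",**c)
for q,z in(("loader",0),("push_left",55),("push_right",55),("tube_rack",12),("empty_rack",12)):
    for r in place_of(q,"wrist")[:2]: print(q,round(r["conf"],2),np.round(r["centre"],1),ray(c,r["centre"],z=z).round(1))
E
```

```text
time_s: 2.78
eef_pos: [388.6, -171.9, 231.5]
ee_rot: [0.0, 0.593, 0.805, -0.0]
force: [-0.2, 0.9, 0.4]
grip_width: -0.003
grip_force: 0.0
housing 5850 ((667.3349609375, -128.985595703125), (90.08954620361328, 239.6461944580078), 19.01482582092285)
-160 [630.4 650.5]
-145 [625.6 641.9]
-130 [620.2 633.4]
-115 [615.3 708.6]
-100 [610.4 703.2]
-85 [605.6 696.9]
-70 [601.3 691.3]
-55 [596.1 686.3]
[ 388.60657527 -171.90562705  231.51199314] -0.003159090410599012
loader 0.97 [467.8 204.2] [ 571.7 -158.     0. ]
push_left 0.97 [376.3 171.7] [ 439.7 -146.9   55. ]
push_right 0.92 [376.3 262.2] [ 473.6 -240.9   55. ]
tube_rack 0.71 [438.6 167.1] [ 515.3 -125.8   12. ]
empty_rack 0.88 [443.  246.7] [ 558.4 -215.    12. ]
```

View pics/w2.png

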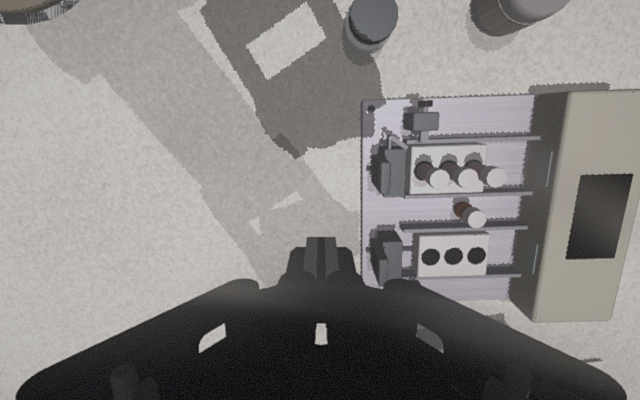

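The wrist image shows the left push plate at about (390,172), the tube rack at (448,165) and nearly aligned lanes. Next I check the shut fingers' profile for clearance before descending.

```bash
python3 - <<'E'
from h import *
c=dict(np.load("w2.npz")); d=c["depth"]; v,u=np.nonzero(d>0); z=d[v,u]
M=c["mount"]; P=np.c_[(u-c["cx"])/c["fx"]*z,-(v-c["cy"])/c["fy"]*z,-z]@M[:3,:3].T+M[:3,3]
for a in range(-150,10,12):
  k=(P[:,2]>a)&(P[:,2]<a+12)&(abs(P[:,1])<120)&(abs(P[:,0])<45)
  if k.sum()>5: print(a,k.sum(),P[k].min(0).round(),P[k].max(0).round())
E
python3 -m jog '[{"tx":7,"ty":0,"tz":45,"ax":0,"ay":0,"az":-0.025,"jaw":1},{"tx":0,"ty":0,"tz":45,"ax":0,"ay":0,"az":0,"jaw":1},{"tx":0,"ty":0,"tz":45,"ax":0,"ay":0,"az":0,"jaw":1},{"tx":0,"ty":0,"tz":0,"ax":0,"ay":0,"az":0,"jaw":1}]'
python3 - <<'E'
from h import *
s,c=wrist(); print(s["eef_pos"],s["ee_rot"])
p=[]
for q,z in(("push_left",55),("push_right",55),("loader",0)):
    for r in place_of(q,"wrist")[:1]:
        w=ray(c,r["centre"],z=z); print(q,r["conf"],w.round(1),(R.from_quat(np.roll(s["ee_rot"],-1)).inv().apply(w-s["eef_pos"])).round(1))
E
```

```text
-102 7701 [   8.  -61. -101.] [ 21.  61. -90.]
-90 18248 [ -4. -63. -90.] [ 18.  62. -78.]
-78 12404 [ -9. -55. -78.] [ 18.  56. -66.]
-66 7409 [-10. -45. -66.] [ 16.  46. -54.]
-54 3688 [-12. -36. -54.] [ 14.  36. -42.]
-42 1017 [-12. -17. -42.] [ 12.  18. -30.]
-30 825 [  6. -14. -30.] [ 11.  14. -18.]
-18 615 [  5. -14. -18.] [11. 14. -6.]
-6 40 [ 9. -6. -6.] [11.  6. -4.]
time_s: 3.58
eef_pos: [386.9, -162.0, 94.6]
ee_rot: [-0.003, 0.584, 0.812, 0.0]
force: [0.1, 0.1, 0.6]
grip_width: 0.001
grip_force: 0.0
[ 386.91134044 -162.03054336   94.55414044] [-2.92480043e-03  5.83558296e-01  8.12065968e-01  1.52760197e-04]
push_left 0.93 [ 440.1 -148.4   55. ] [-4.2 54.9 39.4]
loader 0.9 [ 571.4 -156.7    0. ] [-54.2 176.8  93.7]
```

```bash
python3 -m jog '[{"tx":-3,"ty":0,"tz":23,"ax":0,"ay":0,"az":0,"jaw":1},{"tx":0,"ty":0,"tz":23,"ax":0,"ay":0,"az":0,"jaw":1},{"tx":0,"ty":18,"tz":0,"ax":0,"ay":0,"az":0,"jaw":1},{"tx":0,"ty":15,"tz":0,"ax":0,"ay":0,"az":0,"jaw":1},{"tx":0,"ty":0,"tz":0,"ax":0,"ay":0,"az":0,"jaw":1}]'
python3 - <<'E'
from h import *
s,c=wrist(); cv2.imwrite("pics/w3.png",c["color"][:,:,::-1])
E
```

```text
time_s: 4.4
eef_pos: [421.3, -155.7, 51.2]
ee_rot: [0.001, 0.583, 0.813, 0.0]
force: [-0.3, 0.1, -0.8]
grip_width: 0.0
grip_force: 0.0
```

View pics/w3.png

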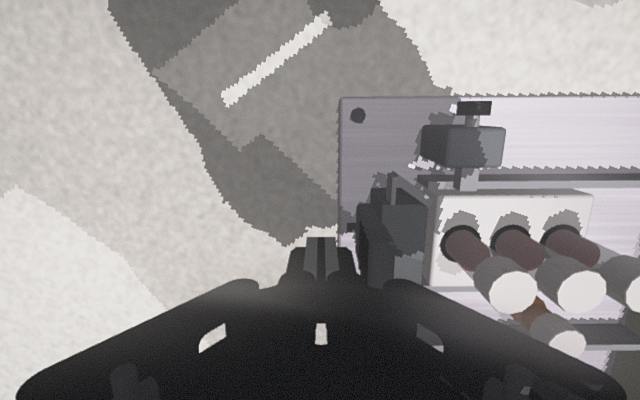

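The finger at (322,262) stands just in front of the push plate (360–395, 195–285), square to it. Now I push gently.

```bash
python3 -m jog '[{"tx":0,"ty":7,"tz":0,"ax":0,"ay":0,"az":0,"jaw":1},{"tx":0,"ty":7,"tz":0,"ax":0,"ay":0,"az":0,"jaw":1},{"tx":0,"ty":6,"tz":0,"ax":0,"ay":0,"az":0,"jaw":1}]'
python3 -m jog '[{"tx":0,"ty":7,"tz":0,"ax":0,"ay":0,"az":0,"jaw":1},{"tx":0,"ty":7,"tz":0,"ax":0,"ay":0,"az":0,"jaw":1},{"tx":0,"ty":6,"tz":0,"ax":0,"ay":0,"az":0,"jaw":1}]'
```

```text
time_s: 4.82
eef_pos: [439.2, -149.2, 50.4]
ee_rot: [-0.0, 0.583, 0.812, -0.0]
force: [-5.2, -1.5, 5.1]
grip_width: 0.001
grip_force: 2.7
time_s: 5.2
eef_pos: [457.8, -142.8, 50.4]
ee_rot: [-0.001, 0.583, 0.812, -0.001]
force: [-7.4, -2.4, 5.5]
grip_width: 0.002
grip_force: 3.7
```

```bash
python3 -m jog '[{"tx":0,"ty":7,"tz":0,"ax":0,"ay":0,"az":0,"jaw":1},{"tx":0,"ty":7,"tz":0,"ax":0,"ay":0,"az":0,"jaw":1},{"tx":0,"ty":6,"tz":0,"ax":0,"ay":0,"az":0,"jaw":1}]'
python3 - <<'E'
from h import *
s,c=wrist(); print(s["force"],s["eef_pos"]); cv2.imwrite("pics/w4.png",c["color"][:,:,::-1])
E
python3 -m jog '[{"tx":0,"ty":4,"tz":0,"ax":0,"ay":0,"az":0,"jaw":1},{"tx":0,"ty":3,"tz":0,"ax":0,"ay":0,"az":0,"jaw":1}]'
```

```text
time_s: 5.58
eef_pos: [476.8, -136.3, 50.3]
ee_rot: [-0.001, 0.583, 0.812, -0.0]
force: [-8.1, -1.6, 6.5]
grip_width: 0.004
grip_force: 3.9
[-8.08746999 -1.6031883   6.54598939] [ 476.75122795 -136.32707634   50.31818375]
time_s: 5.88
eef_pos: [483.2, -134.1, 50.3]
ee_rot: [-0.001, 0.583, 0.812, -0.0]
force: [-7.4, -1.2, 5.4]
grip_width: 0.0
grip_force: 3.7
```

View pics/w4.png

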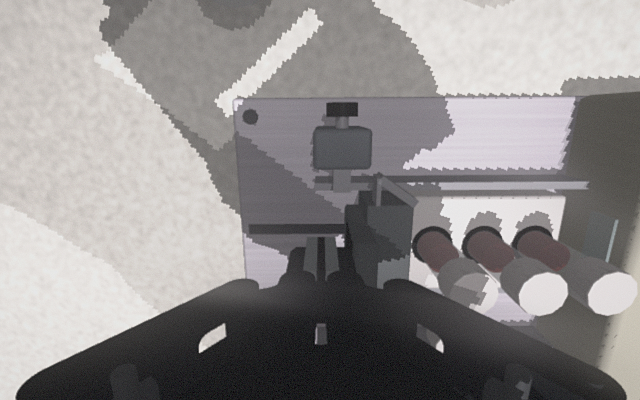

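The slide is in past the stop pin and the rack, with its tubes at (440–610, 290), is nearly at the reader. I continue in small steps until the rigid stop.

```bash
python3 -m jog '[{"tx":0,"ty":3,"tz":0,"ax":0,"ay":0,"az":0,"jaw":1},{"tx":0,"ty":0,"tz":0,"ax":0,"ay":0,"az":0,"jaw":1}]'
python3 -m jog '[{"tx":0,"ty":2,"tz":0,"ax":0,"ay":0,"az":0,"jaw":1},{"tx":0,"ty":0,"tz":0,"ax":0,"ay":0,"az":0,"jaw":1}]'
```

```text
time_s: 6.12
eef_pos: [486.2, -133.1, 50.3]
ee_rot: [-0.001, 0.583, 0.812, -0.0]
force: [-6.8, -0.9, 4.3]
grip_width: -0.003
grip_force: 3.1
time_s: 6.38
eef_pos: [488.0, -132.4, 50.2]
ee_rot: [-0.001, 0.583, 0.812, -0.0]
force: [-6.2, -1.0, 4.7]
grip_width: -0.001
grip_force: 3.2
```

```bash
python3 -m jog '[{"tx":0,"ty":2,"tz":0,"ax":0,"ay":0,"az":0,"jaw":1},{"tx":0,"ty":0,"tz":0,"ax":0,"ay":0,"az":0,"jaw":1}]'
python3 -m jog '[{"tx":0,"ty":2,"tz":0,"ax":0,"ay":0,"az":0,"jaw":1},{"tx":0,"ty":0,"tz":0,"ax":0,"ay":0,"az":0,"jaw":1}]'
```

```text
time_s: 6.62
eef_pos: [489.4, -132.0, 50.2]
ee_rot: [-0.001, 0.583, 0.812, -0.001]
force: [-10.5, -2.9, 7.2]
grip_width: 0.002
grip_force: 5.2
time_s: 6.88
eef_pos: [489.7, -131.8, 50.2]
ee_rot: [-0.003, 0.583, 0.812, -0.002]
force: [-20.9, -7.5, 13.1]
grip_width: -0.001
grip_force: 11.3
```

The force rose to 21 N with no further motion, at about 65 mm of travel, so this is the rigid stop. I back off.

```bash
python3 -m jog '[{"tx":0,"ty":-8,"tz":0,"ax":0,"ay":0,"az":0,"jaw":1},{"tx":0,"ty":-8,"tz":0,"ax":0,"ay":0,"az":0,"jaw":1},{"tx":0,"ty":-8,"tz":0,"ax":0,"ay":0,"az":0,"jaw":1},{"tx":0,"ty":-10,"tz":0,"ax":0,"ay":0,"az":0,"jaw":1},{"tx":0,"ty":-20,"tz":0,"ax":0,"ay":0,"az":0,"jaw":1}]'
python3 -m jog '[{"tx":0,"ty":-40,"tz":0,"ax":0,"ay":0,"az":0,"jaw":1},{"tx":0,"ty":-20,"tz":-20,"ax":0,"ay":0,"az":0,"jaw":1},{"tx":0,"ty":0,"tz":-50,"ax":0,"ay":0,"az":0,"jaw":1},{"tx":0,"ty":0,"tz":-50,"ax":0,"ay":0,"az":0,"jaw":1},{"tx":0,"ty":0,"tz":-30,"ax":0,"ay":0,"az":0,"jaw":1}]'
python3 - <<'E'
from h import *
s,c=wrist(); print(s["eef_pos"],s["force"]); cv2.imwrite("pics/w5.png",c["color"][:,:,::-1])
cs=capture("scene"); cd=capture("side")
d=np.array([np.cos(.325),np.sin(.325)]); o=np.array([570.5,-157])
for n,cc in(("wrist",c),("scene",cs),("side",cd)):
  for q,z in(("push_left",55),("push_right",55),("tube_rack",12),("empty_rack",12)):
    for r in place_of(q,n)[:1]:
        w=ray(cc,r["centre"],z=z)[:2]-o; print(n,q,round(r["conf"],2),"loader x,y",(w@d).round(1),(w@[-d[1],d[0]]).round(1))
E
```

```text
time_s: 7.5
eef_pos: [441.1, -148.9, 50.3]
ee_rot: [0.001, 0.583, 0.812, 0.0]
force: [0.1, 0.3, -0.5]
grip_width: -0.0
grip_force: 0.0
time_s: 8.12
eef_pos: [384.6, -168.2, 202.7]
ee_rot: [0.002, 0.583, 0.812, 0.0]
force: [1.0, 0.1, -0.3]
grip_width: 0.001
grip_force: 0.0
[ 384.64624666 -168.19016128  202.71678211] [ 1.03441758  0.07581247 -0.3008236 ]
wrist push_left 0.7 loader x,y -79.9 52.7
wrist push_right 0.68 loader x,y -118.1 -51.7
wrist tube_rack 0.93 loader x,y 16.2 48.3
wrist empty_rack 0.95 loader x,y -28.6 -52.7
scene push_left 0.9 loader x,y -76.3 46.8
scene push_right 0.66 loader x,y -110.4 -57.4
scene tube_rack 0.74 loader x,y 1.9 50.8
scene empty_rack 0.93 loader x,y -35.9 -51.4
side push_left 0.61 loader x,y -81.2 48.0
side push_right 0.6 loader x,y -123.9 -48.5
side tube_rack 0.98 loader x,y 14.6 49.7
side empty_rack 0.9 loader x,y -27.9 -48.2
```

View pics/w5.png

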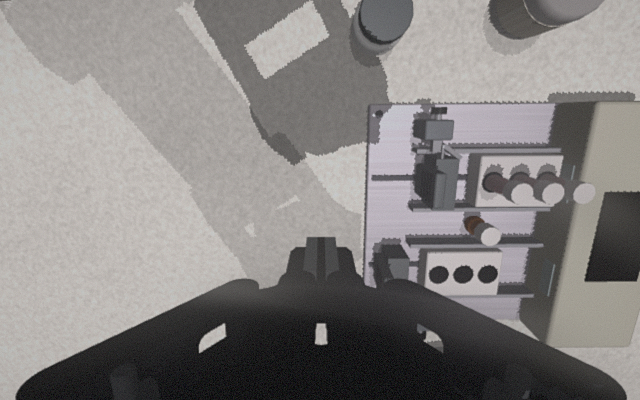

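The left slide is latched at about 40 mm with its plate at (440,182). The rack is home at about x = 15 mm with its tubes at (540,185), and the right slide, empty rack and vial have not moved.

```bash
python3 -c "
from rig import *
print(finish_job())"
```

```text
the job is handed in; nothing more can be done
None
```

The tube rack in the left lane was driven home into the reader and its slide sprang back to about 40 mm and latched. The last pictures show the right slide and empty rack where they started, and the job is handed in, with no verdict returned.

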